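# Let the paint jars down the feed lane

### The job

Let all three paint jars down to the pick-up end of their feed rack: press the black paddle at the tail of that rack's rocker down with the fingertips so that its gate lifts, keep it down until all three jars have rolled past the gate, then let go so that the gate shuts behind them. Do not touch or lift the jars, and leave the rack of glue sticks and everything else on the table alone.

Things in the scene. Friction and masses are not known exactly. Their poses are not given: they have to be found in the camera images.
- jar_rack: plywood feed rack of three squat paint jars, fixed: a ramp 78 mm wide falling at 0.22 rad along +x, low side walls. Origin: on the table below the paddle's centre at rest; x level, down the lane, z up. Gate across the lane at x = 147 mm; store above it (x 5 to 140), open pick-up end below it (x 150 to 294) with a 26 mm lip. Left or right place varies.
- jar_paddle: black ribbed paddle, 42 (x) by 34 (y) by 6 mm, at the raised tail of the jar rack's rocker: the place to press. Origin: centre of its top face, 182 mm above the table at rest, tail edge tilted up 0.22 rad; x down the lane. At the stop its centre is 37 mm lower and 13 mm along the rack's -x, tilted 0.2 rad the other way. Free space below it.
- jar_rocker (a joint): angle of the jar rack's aluminium rocker about its axle (x = 79, 134 mm up). 0 = at rest, gate down; grows as the paddle is pressed and the gate rises, to a hard stop at 0.42. Jars pass from about 0.33. A spring returns it when let go; push on the paddle about 2 N at first, 4 N at the stop.
- jar_gate (a point): middle of the lower edge of the jar rack's gate, an aluminium plate 60 mm wide and 4 mm thick hanging across the lane; at rest it is 16 mm above the lane floor, fully raised about 52 mm.
- jar1: the lowest, against the gate, of three alike screw-cap paint jars, 44 mm diameter, 60 mm long, 110 g or so, lying crosswise in the jar rack's store so that it can roll; origin at its centre, y along its axis (the frame turns as it rolls).
- jar2: the middle one of three alike screw-cap paint jars, 44 mm diameter, 60 mm long, 110 g or so, lying crosswise in the jar rack's store so that it can roll; origin at its centre, y along its axis (the frame turns as it rolls).
- jar3: the highest one of three alike screw-cap paint jars, 44 mm diameter, 60 mm long, 110 g or so, lying crosswise in the jar rack's store so that it can roll; origin at its centre, y along its axis (the frame turns as it rolls).
- glue_rack: plywood feed rack of three long glue sticks, fixed: a ramp 116 mm wide falling at 0.22 rad along +x, low side walls. Origin: on the table below the paddle's centre at rest; x level, down the lane, z up. Gate across the lane at x = 147 mm; store above it (x 5 to 140), open pick-up end below it (x 150 to 294) with a 26 mm lip. Left or right place varies.
- glue_paddle: On the rack with the glue sticks, not to be pressed: the same kind of black paddle, 42 by 34 mm, origin at the centre of its top face, 182 mm above the table.
- glue_rocker (a joint): rocker angle of the glue-stick rack, 0 at rest; it is to stay there.
- glue1: one of three alike glue sticks, 30 mm diameter, 98 mm long, lying in the store of the glue rack behind its shut gate; origin at its centre.
- glue2: one of three alike glue sticks, 30 mm diameter, 98 mm long, lying in the store of the glue rack behind its shut gate; origin at its centre.
- glue3: one of three alike glue sticks, 30 mm diameter, 98 mm long, lying in the store of the glue rack behind its shut gate; origin at its centre.
- mask: bystander: half-painted face mask lying face up, 210 by 156 mm, about 70 mm high; origin under its centre.
- paint_bottle: bystander: round paint bottle, 72 mm diameter, 190 mm tall; origin under its centre.
- brush_mug: bystander: white mug 76 mm diameter, 100 mm tall, with brushes up to about 190 mm; origin under its centre.
- water_cup: bystander: clear plastic cup 72 mm diameter, 85 mm tall; origin under its centre.
- palette: bystander: round white palette, 170 mm diameter, 10 mm high; origin under its centre.
- phone: bystander: dark phone lying flat, 148 by 72 by 9 mm; origin under its centre.
- tape_roll: bystander: roll of masking tape lying flat, 92 mm diameter, 24 mm high; origin under its centre.
- sponge: bystander: sponge block, 105 by 65 by 28 mm; origin under its centre.
Things that resemble listed ones, but are neither listed nor needed, are in the scene too. Leave any red look-alike of the jar1 alone.

How it is judged:
By the outcome, as a careful person would: the job done as asked, in the order asked, and still so for the second after the job is handed in, with the robot touching nothing.
It also fails if it takes over 38 s, if anything falls off the work surface, if the arm or the gripper's body presses on something with over 40 N, if the wrist force passes 120 N, or if a joint passes its speed limit or range.

### The arm

A 7-joint arm with a two-finger parallel gripper is mounted at the origin on the work surface. World frame = base frame: x ahead of the robot, y to its left, z up, the work surface at z = 0. Lengths are in mm, angles in rad, forces in N, time in s.
With the tool pointing down it reaches from about 400 to 875 mm from the base axis. Payload 4.4 kg.
Tool frame: the origin (TCP) lies where the fingers leave the gripper's body, on its centre line; the fingertips stand 73 mm ahead of it and the grasp point (between the pads) lies 54 mm ahead of it; z points along the fingers, y is the line along which they close (so a half turn about z gives the same grasp; the last joint's range is limited). The gripper opens to 85 mm and grips with 20 to 120 N. Pads are 22 mm wide; open, the fingers measure 114 mm over their backs; the gripper's body (76 mm by 85 mm) begins 54 mm behind the grasp point. The pads swing forward as they close: fully open they stand 13 mm farther back than shut.
Start: joints at [-1.388, 0.628, 0.038, 1.517, -0.027, 0.996, -0.02], TCP at [160.034, 630.005, 303.913] pointing down, gripper open.
Joint ranges: [-3.06, 3.06], [-0.37, 2.12], [-1.25, 1.32], [0.18, 2.47], [-1.1, 4.24], [0.23, 1.98], [-2.94, 2.94]. Speed limits (rad/s): [2.57, 2.57, 3.14, 3.14, 3.14, 3.14, 3.14].

### API

Orientations are given as [roll, pitch, yaw] about the fixed x, y, z axes, in that order (R = Rz(yaw) Ry(pitch) Rx(roll)).
In Python, from cell import ctrl gives the robot as it stands.
- The arm moves only by the tool send_rows, never from a script. Its argument "rows" is a list that holds one entry, the list of rows, each a list of 6 numbers: the shift along the tool's x, y, z in cm, then the turn, a rotation vector about the tool's x, y, z in rad. In form: [[[tx, ty, tz, wx, wy, wz], ...]]. A call has 1 to 10 rows; each row is the pose to reach, as a shift and turn from the pose commanded when the call began, along the tool's axes at that moment; what a row does not reach only later rows make up. A row lasts 1/10 s, in which the tool goes at most 50 mm and 8.59 degrees, less where a joint would pass 70% of its speed; a pose out of reach is approached as far as the arm can. A call with a gripper value outside its range is refused whole. "grip" is the closure in counts, from 0 (fully open) to 255 (shut), set as the call begins (left out, the last holds). The fingers move at their own pace and stop on an object; the grip force is fixed at half the most. Time passes only in rows, so rows that repeat a pose let the fingers close. It gives the time, the measured TCP pose, the force, the opening and the grip force at its end, in the units of the state.
- ctrl.read_state(): the state, without advancing time (a new reading comes with each control period).
- ctrl.get_image(name): name is "side" or "top"; returns a dict with "pixels" (400x640x3 uint8, red, green, blue), "fx", "fy", "cx", "cy" (pixels), "extrinsics" (4x4, takes a point from camera to world coordinates). Camera axes: x right, y up, looking along -z (the intrinsics and any distortion apply to the point x, -y, -z); pixel columns grow to the right and rows downward; lengths in mm; the calibration is good to about 2 mm. A picture is of the moment at which its call begins. There is no depth.
- ctrl.finish_job(): hands the job in; it is judged then, once.
The state is a dict: "clock": time; "qpos": joint angles; "qd": joint speeds; "tau": joint torques, N m; "eef_pos": TCP position; "tool_rot": TCP orientation; "force": force on the tool from outside, world axes, zero at the start; "torque": the same for the moment, N m; "width": finger opening in mm; "gripper_force": force on a finger pad.
Only numpy, scipy, OpenCV 4.12 (cv2) and the standard library are available. Lean on these libraries where they do the work, as an engineer would, in place of code of your own. Each camera call takes 0.05 s, during which the arm holds its last target. There are 200 camera calls.

## Working session

There is one attempt and no reset: what is moved stays moved. The work goes in short steps, Python scripts to look and compute and a tool call to move; the robot and the scene stay as the last step left them, time stands still between calls to the robot, and variables do not carry over. Pictures are saved under pics/ and viewed, at most 10 in all, crops included, and the job is handed in when it is done.

Besides the shell and the picture viewer there is one more tool, called by a JSON object that holds its "op" and its "data", one argument or row to a line. send_rows: Moves the arm, as the interface text tells. Its arguments: {"type":"object","properties":{"rows":{"type":"array","items":{"type":"array","items":{"type":"array","items":{"type":"number"}}}},"grip":{"type":"number"}},"required":["rows"]}

```bash
mkdir -p pics
python3 - <<'E'
from cell import ctrl
import cv2
for n in("top","side"):
    i=ctrl.get_image(n); cv2.imwrite(f"pics/{n}0.png",i["pixels"][:,:,::-1]); print(n,i["fx"],i["fy"],i["cx"],i["cy"],i["extrinsics"],[k for k in i])
s=ctrl.read_state(); print(s)
E
```

```text
top 463.10902369551144 463.10902369551144 314.9039604015295 199.97452681711258 [[ 1.72406192e-02  9.97718292e-01 -6.52761104e-02  4.62564898e+02]
 [-9.99838898e-01  1.75297065e-02  3.85848878e-03  6.36980383e+00]
 [ 4.99395589e-03  6.51990715e-02  9.97859780e-01  1.50900991e+03]
 [ 0.00000000e+00  0.00000000e+00  0.00000000e+00  1.00000000e+00]] ['pixels', 'fx', 'fy', 'cx', 'cy', 'extrinsics']
side 431.70389277052345 431.70389277052345 321.2183519160693 197.7354053782318 [[-8.36057491e-01  4.12400045e-01 -3.61848139e-01  5.48904266e+01]
 [-5.48483104e-01 -6.44125431e-01  5.33168561e-01  7.35678243e+02]
 [-1.31968502e-02  6.44227159e-01  7.64720348e-01  1.21490206e+03]
 [ 0.00000000e+00  0.00000000e+00  0.00000000e+00  1.00000000e+00]] ['pixels', 'fx', 'fy', 'cx', 'cy', 'extrinsics']
{'clock': 0.1, 'qpos': array([-1.38784073,  0.6292429 ,  0.03844793,  1.51828817, -0.02698749,
        0.99627811, -0.0199989 ]), 'qd': array([-0.00077407, -0.00242158, -0.00112533, -0.00535941,  0.00045553,
       -0.00085307, -0.00125054]), 'tau': array([ 3.04383357e-03, -5.64522278e+01,  1.23017628e+00, -1.93970525e+01,
        1.11889606e-02,  5.47922304e-03, -2.02497125e-05]), 'eef_pos': array([159.89452955, 629.57337869, 303.08149577]), 'tool_rot': array([-3.13989444e+00,  2.91889455e-05,  2.89284196e+00]), 'force': array([-0.45041338,  0.39438401,  0.32738755]), 'torque': array([-0.00533751,  0.00032799,  0.06329689]), 'gripper_force': 0.0, 'width': 85.15220072135111}
```

View pics/top0.png

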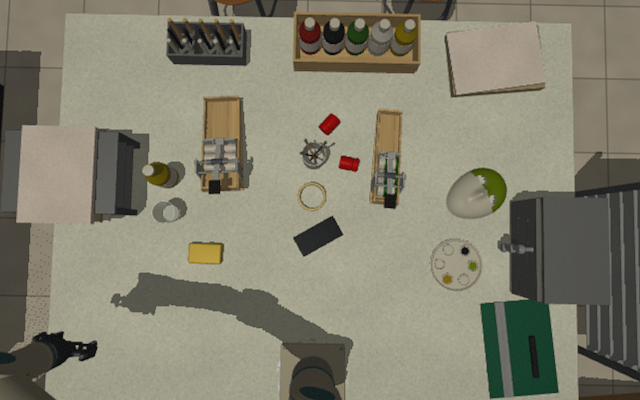

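View pics/side0.png

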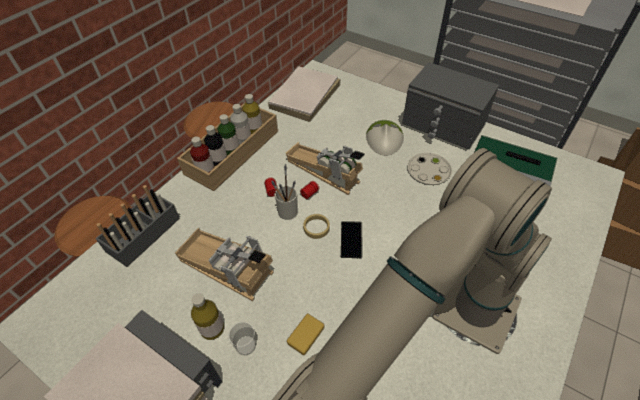

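The top view shows the two candidate paddles: one at (215,186) on the wide left rack and one at (390,201) on the narrow right rack. The red look-alike jars lie loose at (329,124) and (349,163). In the side view the paddles are at (258,257) and (356,155). The narrow right rack should be the jar rack, so I'll check that in a crop.

```bash
cat > h.py <<'E'
import numpy as np
from cell import ctrl
def px2w(i,u,v,z):
    E=i["extrinsics"]; d=E[:3,:3]@np.array([(u-i["cx"])/i["fx"],-(v-i["cy"])/i["fy"],-1]); o=E[:3,3]
    return (o+d*(z-o[2])/d[2]).round(1)
def w2px(i,p):
    E=i["extrinsics"]; c=E[:3,:3].T@(np.array(p)-E[:3,3])
    return (i["cx"]-i["fx"]*c[0]/c[2], i["cy"]+i["fy"]*c[1]/c[2])
E
python3 - <<'E'
from h import *; import cv2
a=cv2.imread("pics/top0.png"); b=cv2.imread("pics/side0.png")
A=cv2.resize(a[100:215,360:420],None,fx=5,fy=5,interpolation=2)
B=cv2.resize(a[90:205,190:250],None,fx=5,fy=5,interpolation=2)
cv2.imwrite("pics/c1.png",np.hstack([A,B]))
i=ctrl.get_image("top")
for n,(u,v,z) in dict(pad=(390,201,182),lipL=(376.5,110,26),lipR=(401,111,26)).items(): print(n,px2w(i,u,v,z))
E
```

```text
pad [ 550.2 -214.6  182. ]
lipL [ 856.3 -194.6   26. ]
lipR [ 854.5 -274.4   26. ]
```

View pics/c1.png

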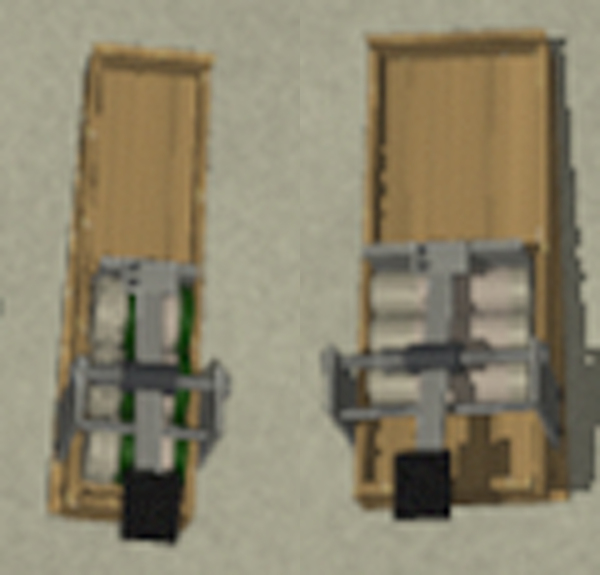

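The crop shows three white and green-capped jars in the narrow right rack (left panel) and long glue sticks in the wide left rack. I choose the paddle at (390,201), which is about (549,-215,182) in the world, with the lane yaw near -0.065. Next I'll swing over there, high up, with the fingers shut.

{"op": "send_rows", "data": {
  "rows": [
    [[-1.5, -1, -1, 0, 0, 0], [-4.5, -3, -2, 0, 0, 0], [-8.5, -5.5, -3, 0, 0, 0], [-13, -8, -3, 0, 0, 0], [-17.5, -11, -3, 0, 0, 0], [-22, -14, -3, 0, 0, 0], [-26.5, -17, -3, 0, 0, 0], [-31, -20, -3, 0, 0, 0], [-35.5, -23, -3, 0, 0, 0], [-40, -25.5, -3, 0, 0, 0]]
  ],
  "grip": 255
}}

```text
clock: 1.15
eef_pos: [469.5, 297.4, 334.8]
tool_rot: [-3.142, 0.001, 2.892]
force: [1.0, 0.4, 0.1]
width: -0.3
gripper_force: 0.0
```

{"op": "send_rows", "data": {
  "rows": [
    [[-1.5, -4, 0, 0, 0, -0.02], [-3.5, -8.5, 0, 0, 0, -0.04], [-5, -13, 0, 0, 0, -0.06], [-7, -17.5, 0, 0, 0, -0.08], [-9, -22, 0, 0, 0, -0.1], [-10.5, -26.5, 0, 0, 0, -0.12], [-12.5, -31, 0, 0, 0, -0.14], [-14, -35.5, 0, 0, 0, -0.16], [-16, -40, 0, 0, 0, -0.18], [-17.5, -44, 0, 0, 0, -0.184]]
  ]
}}

```text
clock: 2.15
eef_pos: [528.6, -172.8, 334.8]
tool_rot: [-3.14, 0.001, 3.075]
force: [0.6, -0.0, -0.3]
width: 0.3
gripper_force: 0.0
```

{"op": "send_rows", "data": {
  "rows": [
    [[0, 0, 0, 0, 0, 0], [0, 0, 0, 0, 0, 0], [0, 0, 0, 0, 0, 0], [0, 0, 0, 0, 0, 0]]
  ]
}}

```text
clock: 2.55
eef_pos: [529.5, -167.4, 334.1]
tool_rot: [3.141, -0.0, 3.079]
force: [0.2, -0.1, -0.1]
width: 0.5
gripper_force: 0.0
```

{"op": "send_rows", "data": {
  "rows": [
    [[-0.5, -1, 0, 0, 0, 0], [-1, -2.5, 0, 0, 0, 0], [-2.1, -4.6, 0, 0, 0, 0], [-2.1, -4.6, 2, 0, 0, 0], [-2.1, -4.6, 4, 0, 0, 0], [-2.1, -4.6, 5.5, 0, 0, 0], [-2.1, -4.6, 5.5, 0, 0, 0], [-2.1, -4.6, 5.5, 0, 0, 0]]
  ]
}}

```text
clock: 3.35
eef_pos: [547.8, -217.0, 279.0]
tool_rot: [-3.141, -0.0, 3.076]
force: [-0.5, -1.1, 0.2]
width: -0.0
gripper_force: 0.0
```

Run:
```python
from h import *; import cv2
s=ctrl.read_state(); print(s["eef_pos"],s["force"],s["qpos"].round(2))
out=[]
for n in("side","top"):
    i=ctrl.get_image(n); p=i["pixels"][:,:,::-1].copy(); u,v=[int(round(x)) for x in w2px(i,[549,-215,182])]; print(n,u,v,w2px(i,s["eef_pos"]-[0,0,73]))
    c=p[v-45:v+45,u-45:u+45]; out.append(cv2.resize(c,(400,400),interpolation=2))
cv2.imwrite("pics/c2.png",np.hstack(out))
```

```text
[ 547.83256142 -216.9803733   279.00115458] [-0.46940383 -1.12090874  0.19069542] [ 0.27  0.57  0.1   1.72 -0.07  0.85  1.9 ]
side 357 154 (np.float64(357.85051929021733), np.float64(148.29385371136647))
top 390 201 (np.float64(392.26688461088736), np.float64(201.3203208616587))
```

View pics/c2.png

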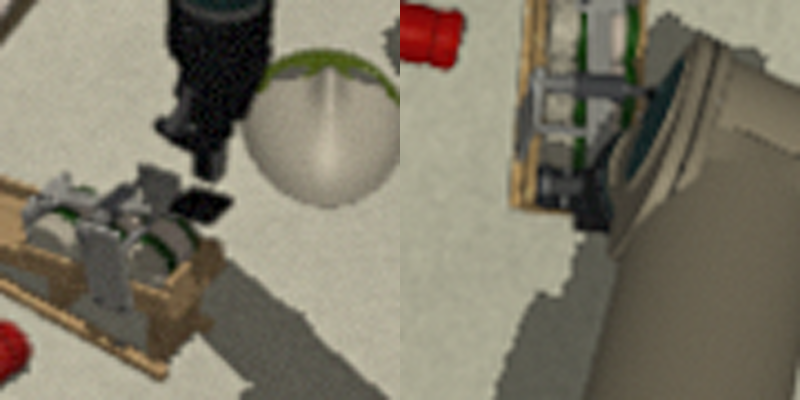

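The side view shows the shut fingertips at crop (208,178), right above the paddle at (203,205). I'll press now, following the paddle back as it goes down.

{"op": "send_rows", "data": {
  "rows": [
    [[0.1, 0.2, 1, 0, 0, 0], [0.1, 0.2, 2, 0, 0, 0], [0.2, 0.2, 2.6, 0, 0, 0], [0.4, 0.2, 3.2, 0, 0, 0], [0.6, 0.2, 3.8, 0, 0, 0], [0.8, 0.2, 4.4, 0, 0, 0], [1.1, 0.2, 5, 0, 0, 0], [1.3, 0.2, 5.5, 0, 0, 0], [1.4, 0.2, 5.8, 0, 0, 0], [1.4, 0.2, 5.8, 0, 0, 0]]
  ]
}}

```text
clock: 4.45
eef_pos: [534.4, -213.3, 220.9]
tool_rot: [-3.141, 0.002, 3.077]
force: [1.0, 1.5, 3.6]
width: -0.1
gripper_force: 1.7
```

```bash
cat > look.py <<'E'
from h import *; import cv2,sys
s=ctrl.read_state(); print(s["clock"],s["eef_pos"],s["force"])
out=[]
for n,u,v in(("side",335,160),("top",388,155)):
    i=ctrl.get_image(n); p=i["pixels"][:,:,::-1]
    out.append(cv2.resize(p[v-55:v+55,u-55:u+55],(400,400),interpolation=2))
cv2.imwrite(sys.argv[1],np.hstack(out))
E
python3 look.py pics/c3.png
```

```text
4.45 [ 534.3917735  -213.25273826  220.87152826] [0.95429709 1.53906705 3.59978697]
```

View pics/c3.png

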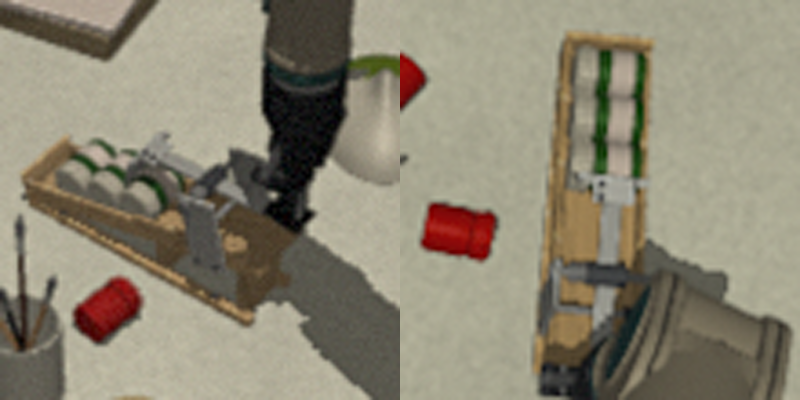

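All three jars lie in the pick-up end (top crop rows 50–170), past the raised gate at (605,185). I'll hold briefly, then release along the same path and rise clear.

{"op": "send_rows", "data": {
  "rows": [
    [[0, 0, 0, 0, 0, 0], [0, 0, 0, 0, 0, 0], [0, 0, 0, 0, 0, 0], [0, 0, 0, 0, 0, 0], [0, 0, 0, 0, 0, 0], [0, 0, 0, 0, 0, 0], [0, 0, 0, 0, 0, 0], [0, 0, 0, 0, 0, 0]]
  ]
}}

```text
clock: 5.35
eef_pos: [533.7, -213.3, 220.9]
tool_rot: [-3.141, -0.0, 3.077]
force: [2.9, -0.7, 3.3]
width: -0.0
gripper_force: 1.6
```

{"op": "send_rows", "data": {
  "rows": [
    [[-0.1, 0, -0.3, 0, 0, 0], [-0.3, 0, -0.8, 0, 0, 0], [-0.6, 0, -1.4, 0, 0, 0], [-0.8, 0, -2, 0, 0, 0], [-1, 0, -2.6, 0, 0, 0], [-1.2, 0, -3.2, 0, 0, 0], [-1.3, 0, -3.8, 0, 0, 0], [-1.3, 0, -5, 0, 0, 0], [-1.3, 0, -8, 0, 0, 0], [-1.3, 0, -12, 0, 0, 0]]
  ]
}}

```text
clock: 6.35
eef_pos: [545.8, -213.4, 340.6]
tool_rot: [3.14, -0.004, 3.077]
force: [1.4, 1.1, 0.7]
width: -0.3
gripper_force: 0.0
```

{"op": "send_rows", "data": {
  "rows": [
    [[3, 0, 0, 0, 0, 0], [6, 0, 0, 0, 0, 0], [9, 0, 0, 0, 0, 0], [9, 0, 0, 0, 0, 0], [9, 0, 0, 0, 0, 0], [9, 0, 0, 0, 0, 0]]
  ]
}}

```text
clock: 6.95
eef_pos: [458.1, -208.1, 341.3]
tool_rot: [-3.141, 0.002, 3.077]
force: [0.4, 0.2, -0.2]
width: -0.1
gripper_force: 0.0
```

```bash
python3 look.py pics/c4.png
```

```text
6.95 [ 458.09954024 -208.08162107  341.30266891] [ 0.37003548  0.21258162 -0.20571176]
```

View pics/c4.png

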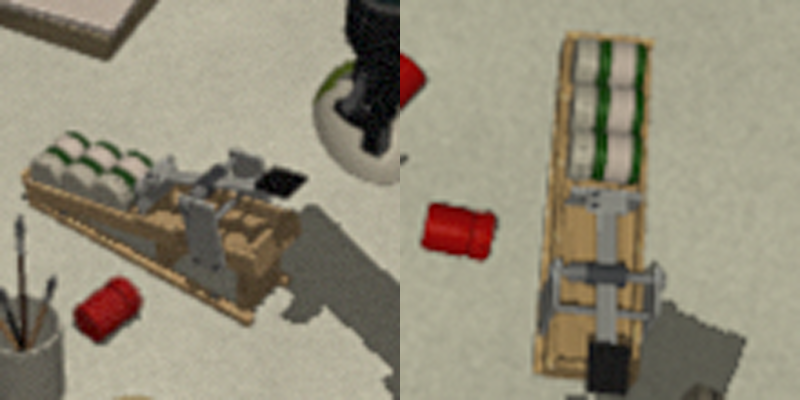

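The gate is down at top crop (605,198), behind the three jars at rows 40–180. The paddle is back up at (608,368), and the robot is clear of everything.

```bash
python3 -c "from cell import ctrl; print(ctrl.finish_job())"
```

```text
the job is handed in; nothing more can be done
None
```

All three paint jars rolled down to the pick-up end, the gate shut behind them, the arm touched only the jar rack's paddle, and the job is handed in at about 7 s on the clock.

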